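# Seat the square pendant blank in the press die

## Task

Take the square wooden blank out of the display rack and lay it flat on the grey felt pad, letting go of it there. Then pick it up again and seat it, lying flat and fully home, in the square nest of the aluminium press die, and let go. Leave the round blank in the rack, and the cup, jar and brush where they are.

Things in the scene. Friction and masses are not known exactly. Their poses are not given: they have to be found in the camera images.
- square_blank: plain light-wood square plate, 56 x 56 x 9 mm thick, about 30 g, edges square and both faces alike. It starts standing upright in one of the two rack slots. Origin at the centre of the plate; its own x axis is the normal of the faces (9 mm through), its y and z axes run parallel to the edges (z up at the start). Either face may end up on top.
- round_blank: plain light-wood disc, 56 mm diameter, 9 mm thick, standing upright in the other rack slot. Origin at the disc's centre, own x axis = disc axis. Stays in the rack.
- rack: fixed wooden rack, 50 (x) x 200 (y) x 24 mm high. Origin at the centre of its underside on the table. Two slots in line along its y axis, centred at y = +45 and -45 mm, each 60 mm long (y), 11.5 mm wide (x), open at the top, slot floor 6 mm above the table; a standing blank's top edge is 62 mm above the table, 38 mm above the rack. Which slot holds which blank varies.
- felt_pad: fixed grey felt pad, 160 x 160 x 3 mm thick, firm. Origin at the centre of its underside on the table. Lies between rack and die.
- die: fixed aluminium press die, 79 (x) x 148 (y) mm, top of the walls 16 mm above the table. Origin at the centre of its underside on the table, z up. Two nests, a square one centred at its y = +34.5 mm and a round one (59 mm diameter, 6 mm deep) at y = -34.5 mm. Rack and die may be on either side of the pad.
- square_nest (a point): centre of the square nest's floor, 10 mm above the table; axes as the die's. Nest 59 x 59 mm inside, walls 10 mm thick, 6 mm high, with a lead-in at the top (1.5 mm wider each side, upper 2.5 mm); a seated blank stands 3 mm proud. The walls on the die's +x and -x sides have a gap 32 mm wide in the middle, open to the outside and down to the floor, for fingers.
- paper_cup: purple takeaway cup, 84 mm across the rim, 100 mm tall, loose; origin at the centre of its underside. Bystander.
- paint_jar: small glass paint jar with white cap, 48 mm diameter, 55 mm tall, loose; origin at the centre of its underside. Bystander.
- paint_brush: flat glue brush, 200 mm long, wooden handle, lying on the table beyond the pad, loose; origin under the middle of its length. Bystander.

How it is judged (in metres and radians):
On the way:
1. the square blank lies flat on the felt pad, let go (angle between the x axis of square_blank and the z axis of felt_pad, either way round below 0.1 rad and x of square_blank in the frame of felt_pad between -0.08 and 0.08 m and y of square_blank in the frame of felt_pad between -0.08 and 0.08 m and height (world z) of square_blank below 0.012 m and contact force between the fingers and square_blank below 0.05 N), for 0.2 s.
At the end, for the whole second after the job is handed in: The square blank lies flat (within 0.06 rad) in the square nest, its centre within 4 mm of the nest's centre horizontally and 3 to 6 mm above the nest floor (4.5 mm when fully home), at rest (horizontal distance between square_blank and square_nest below 0.004 m and z of square_blank in the frame of square_nest between 0.003 and 0.006 m and angle between the x axis of square_blank and the z axis of die, either way round below 0.06 rad and linear speed of square_blank below 0.02 m/s); the robot touches nothing.
It fails at once if the round blank was moved by more than 30 mm (distance of round_blank from where it was at the start of the episode above 0.03 m).
It fails at once if the cup was moved by more than 30 mm (distance of paper_cup from where it was at the start of the episode above 0.03 m).
It fails at once if the paint jar was moved by more than 30 mm (distance of paint_jar from where it was at the start of the episode above 0.03 m).
It fails at once if the brush was moved by more than 30 mm (distance of paint_brush from where it was at the start of the episode above 0.03 m).
It also fails if it takes over 69 s, if anything falls off the work surface, if the arm or the gripper's body presses on something with over 40 N, if the wrist force passes 120 N, or if a joint passes its speed limit or range.

## Robot

A 6-joint arm with a two-finger parallel gripper is mounted at the origin on the work surface. World frame = base frame: x ahead of the robot, y to its left, z up, the work surface at z = 0. Lengths are in mm, angles in rad, forces in N, time in s.
With the tool pointing down it reaches from about 350 to 775 mm from the base axis. Payload 7.3 kg.
Tool frame: the origin (TCP) lies midway between the tips of the shut fingers; the grasp point (between the pads) lies 19 mm behind it; z points along the fingers, y is the direction in which the jaws open and shut (so a half turn about z gives the same grasp; the last joint's range is limited). The gripper opens to 92 mm and grips with 3 to 60 N. Pads are 19 mm wide; open, the fingers measure 130 mm over their backs; the gripper's body (75 mm by 190 mm) begins 47 mm behind the grasp point.
Start: joints at [-1.316, 0.342, 1.524, -0, 1.275, -0.146], TCP at [204.855, -483.404, 226.741] pointing down, gripper open.
Joint ranges: [-2.53, 2.53], [-0.77, 2.02], [0.04, 2.7], [-1, 4.14], [0.28, 2.66], [-3.11, 3.11]. Speed limits (rad/s): [2.57, 2.57, 3.14, 3.14, 3.14, 3.14].

## Interface

Orientations are given as [roll, pitch, yaw] about the fixed x, y, z axes, in that order (R = Rz(yaw) Ry(pitch) Rx(roll)).
In Python, from plant import sensors, imaging, ticket gives the robot as it stands. The module is installed in compiled form; this text tells all that it offers.
- The arm moves only by the tool arm_command, never from a script. Its argument "increments" is one flat list of numbers, 5 for each row, row after row: the closure, from 0 (fully open) to 1 (shut), then the shift along the tool's x, y, z in mm, then the turn about the tool's z in degrees. In form: [hand, dx, dy, dz, spin, hand, dx, dy, dz, spin, ...]. A call has 1 to 20 rows; each row is the pose to reach, as a shift and turn from the pose commanded when the call began, along the tool's axes at that moment; what a row does not reach only later rows make up. A row lasts 1/8 s, in which the tool goes at most 62.5 mm and 10.7 degrees, less where a joint would pass 70% of its speed; a pose out of reach is approached as far as the arm can. A call with a gripper value outside its range is refused whole. The fingers move at their own pace and stop on an object; the grip force is fixed at half the most. Time passes only in rows, so rows that repeat a pose let the fingers close. It gives the time, the measured TCP pose, the force and the opening at its end, in the units of the state.
- sensors.get_obs(): the state, without advancing time (a new reading comes with each control period).
- imaging.capture(name): name is "scene" or "top" or "wrist"; returns the picture (384x512x3 uint8, blue, green, red); there is no depth.
- imaging.calibration(name): a dict with "fx", "fy", "cx", "cy" (pixels), "world_to_cam" (4x4, takes a point from world to camera coordinates); the wrist camera has in their place "hand_eye" (4x4, takes a point from camera to tool coordinates, whose origin is the TCP and whose axes are the flange's). Camera axes: x right, y down, z forward; pixel columns grow to the right and rows downward; lengths in mm; the calibration is good to about 2 mm. A picture is of the moment at which its call begins: read the wrist's pose just before it. calibration takes no time and is no camera call.
- ticket.close_job(): hands the job in, once; it reports no verdict.
The state is a dict: "time": time; "joint_positions": joint angles; "dq": joint speeds; "tau": joint torques, N m; "tool_pos": TCP position; "tcp_rot": TCP orientation; "contact_force": force on the tool from outside, world axes, zero at the start; "moment": the same for the moment, N m; "grip_width": finger opening in mm.
Only numpy, scipy, OpenCV 4.12 (cv2) and the standard library are available. Lean on these libraries where they do the work, as an engineer would, in place of code of your own. Each camera call takes 0.05 s, during which the arm holds its last target. There are 200 camera calls.

## Working session

There is one attempt and no reset: what is moved stays moved. The work goes in short steps, Python scripts to look and compute and a tool call to move; the robot and the scene stay as the last step left them, time stands still between calls to the robot, and variables do not carry over. Pictures are saved under pics/ and viewed, about 8 in all and at most 12, crops included, and the job is handed in when it is done.

Besides the shell and the picture viewer there is one more tool, called in YAML: its name, and indented under it one key for each argument. arm_command: Moves the arm, as the interface text tells. Its arguments: {"type":"object","properties":{"increments":{"type":"array","items":{"type":"number"}}},"required":["increments"]}

```bash
mkdir -p pics
python3 - <<'E'
from plant import sensors, imaging
import cv2,numpy as np
for n in ["top","scene"]:
    cv2.imwrite(f"pics/{n}0.png",cv2.resize(imaging.capture(n),(800,600),interpolation=cv2.INTER_CUBIC))
    c=imaging.calibration(n);print(n,c["fx"],c["cx"],c["cy"],np.round(c["world_to_cam"],3).tolist())
print(np.round(imaging.calibration("wrist")["hand_eye"],3).tolist(), imaging.calibration("wrist")["fx"])
o=sensors.get_obs();print(o)
E
```

```text
top 419.3729849337785 253.0594211137097 189.427111152088 [[0.002, -1.0, 0.007, -3.878], [-0.985, -0.003, -0.172, 618.858], [0.172, -0.007, -0.985, 846.94], [0.0, 0.0, 0.0, 1.0]]
scene 451.3835595318651 257.23366882659565 190.2885527515582 [[-0.9, 0.437, 0.004, 571.989], [0.321, 0.669, -0.67, -153.44], [-0.296, -0.602, -0.742, 1273.821], [0.0, 0.0, 0.0, 1.0]]
[[0.0, -0.954, -0.299, 81.065], [1.0, 0.0, 0.001, 0.949], [-0.001, -0.299, 0.954, -157.557], [0.0, 0.0, 0.0, 1.0]] 273.68783011843715
{'time': 0.1, 'joint_positions': array([-1.31600052e+00,  3.42639031e-01,  1.52492945e+00, -1.46556278e-05,
        1.27538218e+00, -1.45999060e-01]), 'dq': array([ 0.0004092 , -0.00195599, -0.00215594,  0.00053901,  0.00069269,
        0.00044678]), 'tau': array([ 1.78253395e-03, -4.32003307e+01, -2.44694817e+01,  7.19519681e-02,
        5.26157802e-02, -6.99307066e-05]), 'tool_pos': array([ 204.75343628, -483.03290313,  226.11894953]), 'tcp_rot': array([-3.14024705e+00, -1.83698534e-04,  4.00799020e-01]), 'contact_force': array([ 0.76711418, -0.27870353, -0.1380824 ]), 'moment': array([0.01830842, 0.0491405 , 0.0496462 ]), 'grip_width': 91.6637122216102}
```

View pics/top0.png

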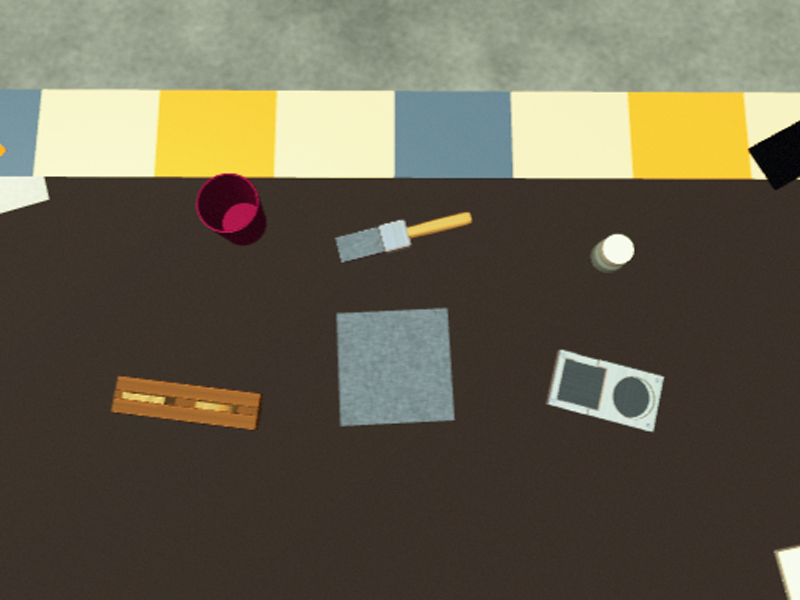

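View pics/scene0.png

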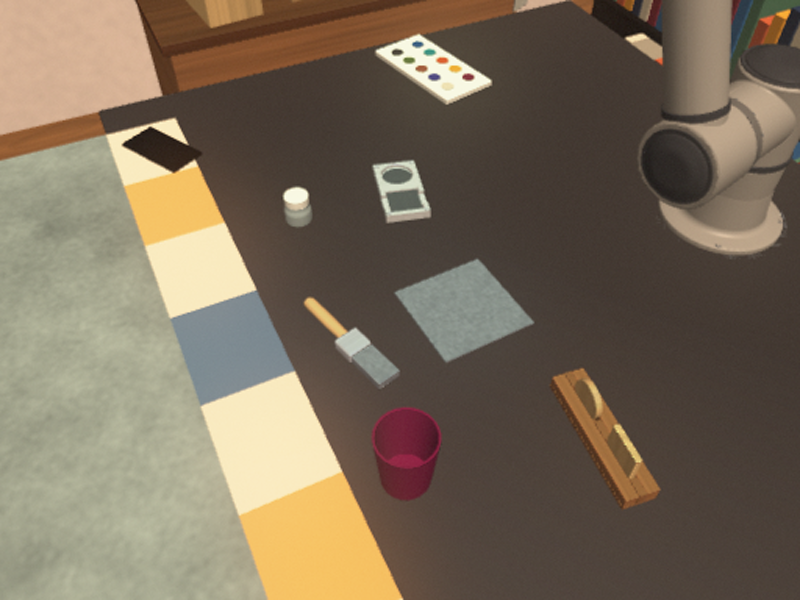

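The top view shows the rack at left with the square blank in its +y slot (143,398) and the round one at (214,407). The pad centre is at (396,367) and the square nest at (581,385). The scene view agrees: the square-topped blank is in the slot farther from the pad.

```bash
cat > h.py <<'E'
from plant import sensors, imaging
import cv2, numpy as np
from scipy.spatial.transform import Rotation as R
def pose(o):
    T=np.eye(4);T[:3,:3]=R.from_euler('xyz',o["tcp_rot"]).as_matrix();T[:3,3]=o["tool_pos"];return T
def snap(n,f,crop=None,s=800/512):
    o=sensors.get_obs(); im=imaging.capture(n)
    if n=="wrist": np.save("pics/wT.npy",pose(o)@np.array(imaging.calibration(n)["hand_eye"]))
    if crop: im=im[crop[1]:crop[3],crop[0]:crop[2]]
    cv2.imwrite(f"pics/{f}.png",cv2.resize(im,None,fx=s,fy=s,interpolation=cv2.INTER_CUBIC)); return o
def world(n,u,v,z,T=None):   # u,v in the native 512x384 picture
    c=imaging.calibration(n)
    if T is None: T=np.load("pics/wT.npy") if n=="wrist" else np.linalg.inv(c["world_to_cam"])
    d=T[:3,:3]@np.array([(u-c["cx"])/c["fx"],(v-c["cy"])/c["fy"],1])
    return T[:3,3]+d*(z-T[2,3])/d[2]
def go(xyz,yaw):   # increments from the present pose
    o=sensors.get_obs();T=pose(o)
    d=T[:3,:3].T@(np.array(xyz)-o["tool_pos"])
    y=o["tcp_rot"][2]; s=-(np.degrees(yaw-y)+90)%180-90
    print("pos",o["tool_pos"].round(1),"yaw",round(np.degrees(y),1),"-> d",d.round(1),"spin",round(s,1))
E
python3 - <<'E'
from h import *
k=512/800
for name,z,pts in [("rack",24,[(119,376),(261,394),(257,430),(111,411)]),("blank",62,[(121,397),(165,402)]),("pad",3,[(336,313),(447,308),(454,420),(340,426)]),("die",16,[(560,350),(664,376),(655,432),(547,404)]),("nestsq",10,[(564,358),(606,368),(600,410),(557,399)]),("cup",100,[(228,204)]),("jar",55,[(618,249)]),("brush",5,[(340,250),(470,217)])]:
    P=np.array([world("top",u*k,v*k,z)[:2] for u,v in pts]);print(name,P.round(0).tolist(),P.mean(0).round(1))
    if len(P)==4: print([round(float(np.degrees(np.arctan2(*(P[(i+1)%4]-P[i])[::-1]))),1) for i in range(4)])
E
```

```text
rack [[510.0, 380.0], [486.0, 183.0], [437.0, 187.0], [462.0, 388.0]] [474.  284.5]
[-97.0, 175.7, 82.8, -8.8]
blank [[481.0, 360.0], [474.0, 302.0]] [477.6 330.9]
pad [[603.0, 83.0], [610.0, -78.0], [451.0, -86.0], [442.0, 75.0]] [526.5  -1.4]
[-87.2, -177.1, 93.0, 3.0]
die [[549.0, -236.0], [512.0, -381.0], [435.0, -363.0], [473.0, -214.0]] [ 492.2 -298.5]
[-104.0, 167.0, 75.6, -15.8]
nestsq [[538.0, -243.0], [524.0, -302.0], [465.0, -290.0], [480.0, -230.0]] [ 501.6 -266.1]
[-103.4, 168.8, 75.8, -12.1]
cup [[735.0, 221.0]] [734.6 221.2]
jar [[686.0, -312.0]] [ 686.  -312.5]
brush [[696.0, 79.0], [747.0, -113.0]] [721.1 -17.3]
```

Run:
```python
from h import *
go([500,0,200],np.radians(82.7)); go([478.5,330,150],np.radians(82.7))
```

```text
pos [ 204.8 -483.   226.1] yaw 23.0 -> d [ 460.3 -329.5   26.6] spin -59.7
pos [ 204.8 -483.   226.1] yaw 23.0 -> d [ 569.2 -641.7   77.1] spin -59.7
```

arm_command:
  increments: [0,460,-330,27,-60,0,460,-330,27,-60,0,460,-330,27,-60,0,460,-330,27,-60,0,460,-330,27,-60,0,460,-330,27,-60,0,460,-330,27,-60,0,460,-330,27,-60,0,460,-330,27,-60,0,460,-330,27,-60,0,569,-642,77,-60,0,569,-642,77,-60,0,569,-642,77,-60,0,569,-642,77,-60,0,569,-642,77,-60,0,569,-642,77,-60,0,569,-642,77,-60,0,569,-642,77,-60,0,569,-642,77,-60]

```text
time: 2.48
tool_pos: [478.9, 328.1, 150.1]
tcp_rot: [3.141, 0.0, 1.446]
contact_force: [0.4, -0.7, -0.2]
grip_width: 92.1
```

Run:
```python
from h import *
o=snap("wrist","w1"); print(o["time"]); go([478.5,330,150],np.radians(82.7))
```

```text
2.475
pos [478.9 328.3 150.1] yaw 82.8 -> d [ 1.6 -0.6  0.1] spin 0.1
```

View pics/w1.png

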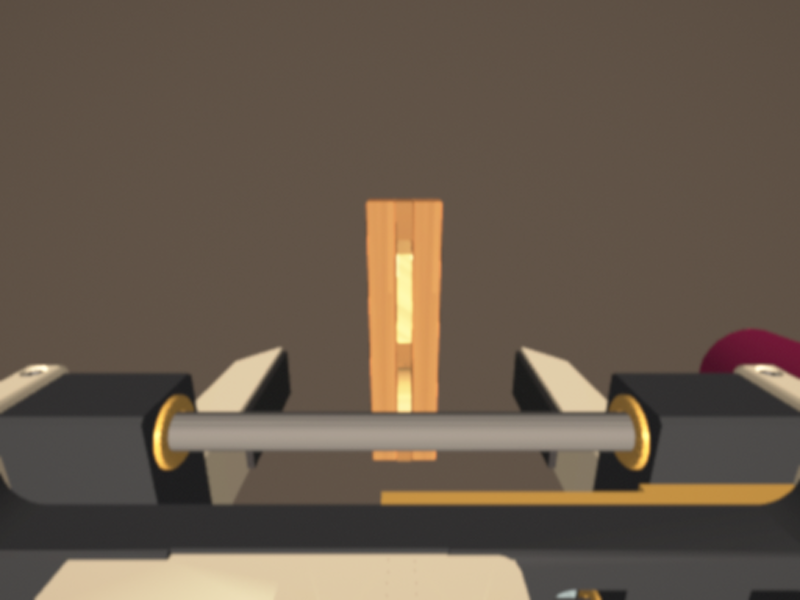

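Wrist view: the blank's top edge runs from (404,253) to (404,343), centred between the open fingers and square to the jaws.

Run:
```python
from h import *
k=512/800
a=world("wrist",404*k,253*k,62);b=world("wrist",404*k,343*k,62);print(a,b,(a+b)/2)
c=(a+b)/2; go([c[0],c[1],30],np.radians(82.7))
```

```text
[485.03466784 358.2795798   62.        ] [478.08741244 301.8562816   62.        ] [481.56104014 330.0679307   62.        ]
pos [478.9 328.3 150.1] yaw 82.8 -> d [  2.1   2.4 120.1] spin 0.1
```

arm_command:
  increments: [0,2,2,60,0,0,2,2,100,0,0,2,2,120,0,0,2,2,120,0,0.6,2,2,120,0,1,2,2,120,0,1,2,2,120,0,1,2,2,120,0,1,2,2,120,0,1,2,2,120,0,1,2,2,120,0]

```text
time: 3.9
tool_pos: [480.5, 331.5, 29.6]
tcp_rot: [-3.142, 0.0, 1.448]
contact_force: [0.1, 0.1, 0.9]
grip_width: 26.1
```

arm_command:
  increments: [1,0,0,0,0,1,0,0,0,0,1,0,0,0,0]

```text
time: 4.28
tool_pos: [480.5, 331.4, 29.7]
tcp_rot: [-3.142, 0.0, 1.448]
contact_force: [-0.4, 0.4, -0.4]
grip_width: 8.7
```

Run:
```python
from h import *
go([493,4,110],np.radians(77)); go([493,4,27.5],np.radians(77))
```

```text
pos [480.5 331.4  29.7] yaw 83.0 -> d [-323.4   52.5  -80.3] spin 6.0
pos [480.5 331.4  29.7] yaw 83.0 -> d [-323.4   52.5    2.2] spin 6.0
```

arm_command:
  increments: [1,0,0,-15,0,1,0,0,-45,0,1,0,0,-90,0,1,-40,7,-90,0,1,-95,15,-90,2,1,-150,25,-90,4,1,-210,35,-90,6,1,-265,45,-80,6,1,-310,52,-80,6,1,-323,52,-60,6,1,-323,52,-35,6,1,-323,52,-20,6,1,-323,52,-10,6,1,-323,52,-10,6]

```text
time: 6.02
tool_pos: [492.4, 4.8, 39.5]
tcp_rot: [-3.141, 0.0, 1.344]
contact_force: [0.4, -0.8, 0.2]
grip_width: 8.6
```

Run:
```python
from h import *
go([493,4,27.5],np.radians(77)); snap("scene","s1",(240,130,390,240),5)
```

```text
pos [492.4   4.8  39.5] yaw 77.0 -> d [-0.7  0.7 12. ] spin -0.0
```

View pics/s1.png

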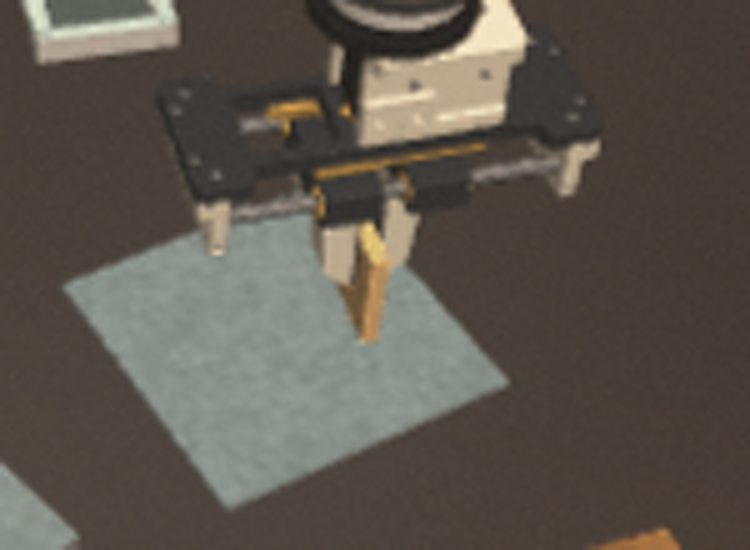

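The crop shows the blank upright between the fingers, just above the pad, with its lower edge near (365,340). Next I lower it to contact.

arm_command:
  increments: [1,0,0,6,0,1,0,0,10,0,1,0,0,12,0,1,0,0,12,0]

```text
time: 6.58
tool_pos: [492.5, 4.5, 27.6]
tcp_rot: [-3.141, 0.0, 1.343]
contact_force: [-0.3, -0.4, -0.3]
grip_width: 9.0
```

arm_command:
  increments: [1,0,0,0.7,0,1,0,0,1,0,1,0,0,1,0]

```text
time: 6.95
tool_pos: [492.6, 4.5, 26.7]
tcp_rot: [3.142, 0.0, 1.343]
contact_force: [-0.4, 0.6, -1.5]
grip_width: 8.9
```

arm_command:
  increments: [1,0,0,0.7,0,1,0,0,0.7,0]

```text
time: 7.2
tool_pos: [492.6, 4.5, 26.6]
tcp_rot: [3.141, 0.0, 1.343]
contact_force: [-1.5, 0.9, 6.3]
grip_width: 8.9
```

arm_command:
  increments: [0.95,0,0,0,0,0.8,0,0,0,0,0.5,0,0,0,0,0,0,0,0,0,0,0,0,0,0,0,0,0,0,0,0,0,0,0,0,0,0,0,0,0,0,0,0,0,0,0,0,0,0,0,0,0,0,0,0,0,0,0,0,0,0,0,0,-12,0,0,0,0,-22,0,0,0,0,-22,0]

```text
time: 9.07
tool_pos: [493.4, 4.4, 49.3]
tcp_rot: [3.139, -0.0, 1.343]
contact_force: [-0.7, -0.1, 0.0]
grip_width: 91.4
```

Run:
```python
from h import *
o=snap("wrist","w2",s=1.2);print(o["tool_pos"],o["grip_width"],o["contact_force"])
```

```text
[493.37050704   4.39817151  49.25473421] 91.43183497042678 [-0.67968704 -0.11318467  0.03683123]
```

View pics/w2.png

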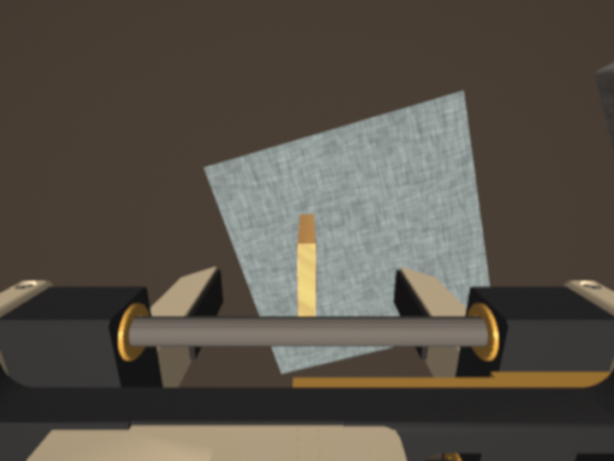

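The blank stands alone at column 307, midway between the open fingers, with more pad on the right (+tool y). I'll push that way.

arm_command:
  increments: [0,0,20,0,0,0,0,36,0,0,0,0,40,0,0,0,0,44,0,0,0,0,48,0,0,0,0,52,0,0,0,0,55,0,0,0,0,57,0,0,0,0,57,0,0,0,0,57,0,0,0,0,57,0,0,0,0,35,-60,0,0,0,35,-110,0,0,0,35,-110,0,0,0,35,-110,0]

```text
time: 11.0
tool_pos: [526.3, -3.3, 157.7]
tcp_rot: [-3.141, 0.0, 1.343]
contact_force: [-0.3, 0.3, -0.2]
grip_width: 91.7
```

Run:
```python
from h import *
o=snap("wrist","w3");print(o["tool_pos"],o["grip_width"],o["contact_force"])
```

```text
[526.27653206  -3.33699301 157.66699902] 91.74543168875607 [-0.34213521  0.26479022 -0.24436387]
```

View pics/w3.png

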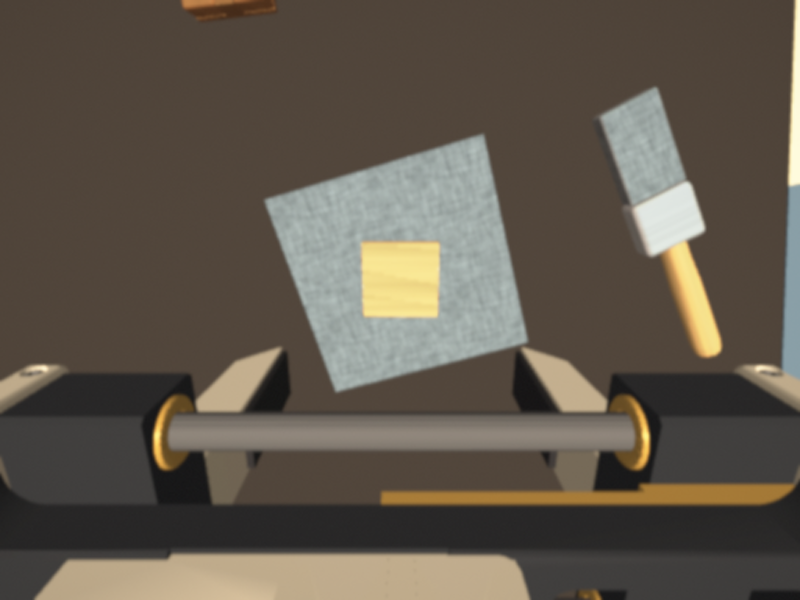

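The blank lies flat on the pad, with corners at (361,241), (440,241), (439,318) and (362,318), square to the jaws.

Run:
```python
from h import *
k=512/800
P=np.array([world("wrist",u*k,v*k,12) for u,v in [(361,241),(440,241),(439,318),(362,318)]])
c=P.mean(0);print(P.round(1),c.round(1)); go([c[0],c[1],5],np.radians(77))
```

```text
[[505.3  30.1  12. ]
 [560.2  17.4  12. ]
 [547.9 -39.7  12. ]
 [491.3 -26.7  12. ]] [526.2  -4.8  12. ]
pos [525.9  -3.3 157. ] yaw 77.0 -> d [ -1.3   0.9 152. ] spin -0.0
```

arm_command:
  increments: [0,-1,1,60,0,0,-1,1,110,0,0,-1,1,140,0,0,-1,1,152,0,0,-1,1,152,0,0.4,-1,1,152,0,0.4,-1,1,152,0,1,-1,1,152,0,1,-1,1,152,0,1,-1,1,152,0,1,-1,1,152,0,1,-1,1,152,0,1,-1,1,152,0,1,-1,1,152,0]

```text
time: 12.8
tool_pos: [527.5, -4.6, 6.1]
tcp_rot: [3.141, 0.0, 1.343]
contact_force: [-1.8, 0.8, 3.8]
grip_width: 55.4
```

Run:
```python
from h import *
go([501.6,-266,130],np.radians(76.5))
```

```text
pos [527.5  -4.6   6.1] yaw 77.0 -> d [-260.5   33.8 -123.8] spin 0.5
```

arm_command:
  increments: [1,0,0,-10,0,1,0,0,-40,0,1,0,0,-90,0,1,0,0,-140,0,1,-50,6,-144,0,1,-100,13,-144,0,1,-150,20,-144,0,1,-205,27,-144,0,1,-245,32,-144,0,1,-260,34,-144,0.5,1,-260,34,-144,0.5,1,-260,34,-144,0.5]

```text
time: 14.3
tool_pos: [502.0, -264.1, 150.1]
tcp_rot: [-3.141, -0.001, 1.336]
contact_force: [-0.7, -0.3, 0.1]
grip_width: 56.0
```

Run:
```python
from h import *
o=snap("wrist","w4");print(o["tool_pos"],o["tcp_rot"],o["grip_width"],o["contact_force"])
```

```text
[ 502.01678594 -264.0868626   150.05707421] [-3.14119886e+00 -5.79061336e-04  1.33576431e+00] 55.965817974159165 [-0.67573049 -0.25196315  0.11589431]
```

View pics/w4.png

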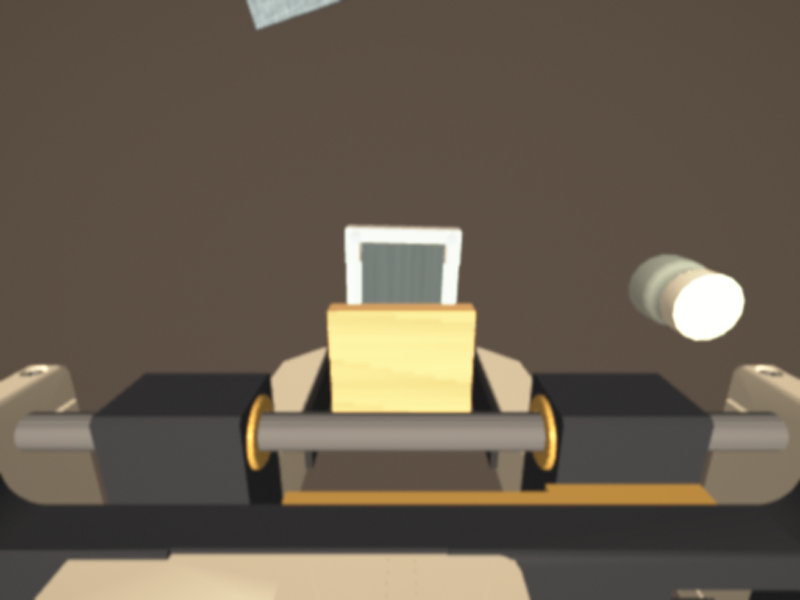

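The held blank (top face from about (329,311) to (475,311) downward) hides the near part of the nest. The far wall's outer corners are at (345,226) and (461,228). I'll back off 55 mm along -tool x to see the whole nest.

arm_command:
  increments: [1,-30,0,0,0,1,-55,0,0,0,1,-55,0,0,0,1,-55,0,0,0]

```text
time: 14.85
tool_pos: [489.3, -317.7, 150.0]
tcp_rot: [-3.141, -0.001, 1.336]
contact_force: [-0.0, 1.3, 0.8]
grip_width: 55.2
```

Run:
```python
from h import *
o=snap("wrist","w5",(195,70,325,270),3);cv2.imwrite("pics/w5b.png",cv2.resize(cv2.imread("pics/w5.png"),None,fx=1,fy=1))
im=imaging.capture("wrist");cv2.imwrite("pics/w5.png",cv2.resize(im[70:200,195:325],None,fx=4.6,fy=4.6,interpolation=cv2.INTER_CUBIC)); cv2.imwrite("pics/w5raw.png",im)
print(o["tool_pos"],o["tcp_rot"],o["grip_width"])
```

```text
[ 489.30418813 -317.65795687  150.00932667] [-3.14129565e+00 -5.88263616e-04  1.33555711e+00] 55.18374988345884
```

View pics/w5.png

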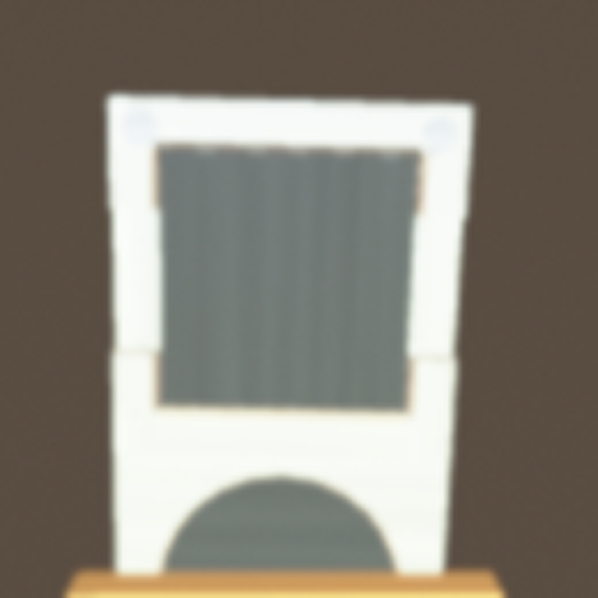

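The nest is fully visible. In crop pixels its rim corners are (155,145), (424,150), (411,412) and (154,408), and the die's outer top corners are (107,95) and (475,104). The blank's lower edge is at row 572.

Run:
```python
from h import *
W=lambda u,v,z: world("wrist",u/4.6+195,v/4.6+70,z)
o=sensors.get_obs();T=pose(o)
P=np.array([W(u,v,16) for u,v in [(155,145),(424,150),(411,412),(154,408)]])
c=P.mean(0)
L=lambda p:(T[:3,:3].T@(p-o["tool_pos"])).round(1)
print("nest tool",[L(p).tolist() for p in P],L(c),c.round(1))
print("die outer",L(W(107,95,16)),L(W(475,104,16)))
print("gap centre",L((W(160,280,16)+W(414,285,16))/2))
print("blank low edge",L(W(70,572,147)),L(W(500,572,147)))
print("blank top edge",[L(world("wrist",u*.64,v*.64,156)).tolist() for u,v in [(329,311),(475,311)]])
go([c[0],c[1],40],o["tcp_rot"][2])
```

```text
nest tool [[83.7, -27.7, 134.1], [82.6, 31.6, 134.1], [24.2, 30.5, 134.1], [25.1, -29.7, 134.1]] [ 53.9   1.1 134.1] [ 503.  -265.5   16. ]
die outer [ 94.  -37.9 134.1] [ 92.2  42.4 134.1]
gap centre [ 54.    1.4 134.1]
blank low edge [ 27.7 -28.1   3.1] [27.7 29.6  3.1]
blank top edge [[27.7, -26.4, -5.9], [27.7, 28.3, -5.9]]
pos [ 489.3 -317.7  150.1] yaw 76.5 -> d [ 53.9   1.1 110.1] spin 0.0
```

arm_command:
  increments: [1,30,0.3,0,1.2,1,54,0.5,30,1.2,1,54,0.5,80,1.2,1,54,0.5,115,1.2,1,54,0.5,125,1.2,1,54,0.5,129,1.2,1,54,0.5,129,1.2,1,54,0.5,129,1.2]

```text
time: 15.95
tool_pos: [502.8, -267.2, 22.3]
tcp_rot: [3.139, 0.001, 1.314]
contact_force: [-0.2, 0.0, -1.6]
grip_width: 55.5
```

Run:
```python
from h import *
o=sensors.get_obs();print(o["contact_force"]);im=imaging.capture("wrist");cv2.imwrite("pics/w6.png",cv2.resize(im[150:270,160:350],None,fx=4,fy=4,interpolation=cv2.INTER_CUBIC))
go([503,-265.5,21],np.radians(75.3))
```

```text
[-0.23023325  0.01686249 -1.60483453]
pos [ 502.7 -267.1   22.2] yaw 75.3 -> d [ 1.6 -0.1  1.2] spin -0.0
```

View pics/w6.png

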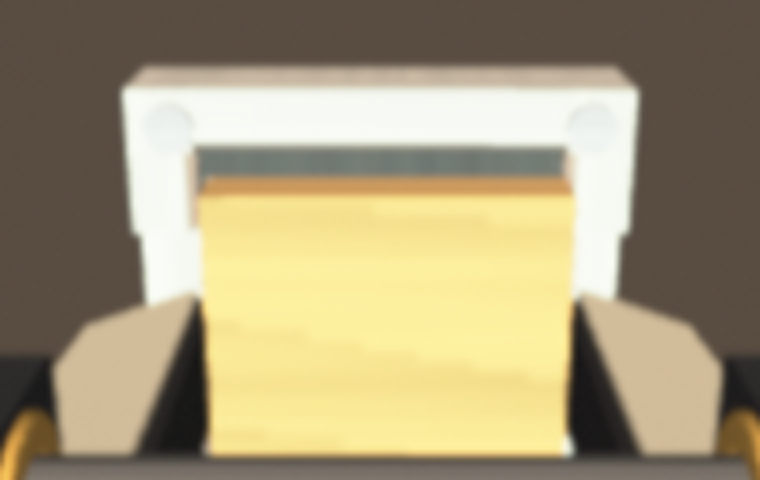

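Aligned in yaw. The blank's lower edge is at row 178 (columns 205–572) and the nest's far inner rim at row 147 (columns 195–568).

Run:
```python
from h import *
o=sensors.get_obs();T=pose(o);H=T@np.array(imaging.calibration("wrist")["hand_eye"])
def L(u,v,z):
    return (T[:3,:3].T@(world("wrist",u/4+160,v/4+150,z,H)-o["tool_pos"])).round(1)
print("blank low",L(205,178,19),L(572,178,19)," top",L(200,195,28),L(574,195,28))
print("rim far",L(195,147,16),L(568,147,16),"outer",L(122,88,16),L(638,88,16))
```

```text
blank low [ 27.5 -27.4   3.1] [27.5 29.3  3.2]  top [ 27.8 -26.7  -5.9] [27.8 28.1 -5.8]
rim far [ 31.6 -29.2   6.1] [31.6 28.9  6.2] outer [ 41.  -39.9   6.1] [41.  39.2  6.2]
```

arm_command:
  increments: [1,1.5,-0.8,0,0,1,1.5,-0.8,2,0,1,1.5,-0.8,4,0,1,1.5,-0.8,5.5,0,1,1.5,-0.8,5.5,0]

```text
time: 16.62
tool_pos: [501.6, -264.9, 15.3]
tcp_rot: [-3.141, -0.0, 1.314]
contact_force: [-0.0, -0.0, -0.1]
grip_width: 55.4
```

arm_command:
  increments: [1,0,0,1,0,1,0,0,1.8,0,1,0,0,1.8,0]

```text
time: 17.0
tool_pos: [501.7, -265.0, 13.7]
tcp_rot: [-3.142, 0.0, 1.314]
contact_force: [-0.5, 0.6, 0.4]
grip_width: 55.8
```

arm_command:
  increments: [1,0,0,0.7,0,1,0,0,0.7,0,1,0,0,0.7,0]

```text
time: 17.38
tool_pos: [501.8, -265.0, 13.2]
tcp_rot: [3.141, 0.0, 1.314]
contact_force: [-0.2, 0.4, 1.4]
grip_width: 55.2
```

arm_command:
  increments: [0.95,0,0,0,0,0.7,0,0,0,0,0,0,0,0,0,0,0,0,0,0,0,0,0,0,0,0,0,0,0,0,0,0,0,0,0,0,0,0,0,0,0,0,0,0,0,0,0,0,-15,0,0,0,0,-50,0,0,0,0,-100,0,0,0,0,-125,0,0,0,0,-125,0,0,0,0,-125,0]

```text
time: 19.25
tool_pos: [501.3, -264.7, 137.6]
tcp_rot: [-3.141, -0.0, 1.314]
contact_force: [0.8, -0.2, 0.1]
grip_width: 92.1
```

Run:
```python
from h import *
o=sensors.get_obs();print(o["contact_force"],o["tool_pos"],o["grip_width"]);np.save("pics/wT.npy",pose(o)@np.array(imaging.calibration("wrist")["hand_eye"]))
im=imaging.capture("wrist");a=cv2.resize(im[125:255,190:330],None,fx=4,fy=4,interpolation=cv2.INTER_CUBIC)
b=cv2.resize(imaging.capture("top"),None,fx=.45,fy=.45); c=np.zeros((520,800,3),np.uint8);c[:,:560]=a;c[:b.shape[0],565:565+b.shape[1]]=b;
cv2.imwrite("pics/w7.png",c)
```

```text
[ 0.76611133 -0.20803022  0.12757968] [ 501.28877625 -264.65701978  137.58969219] 92.09939418816856
```

View pics/w7.png

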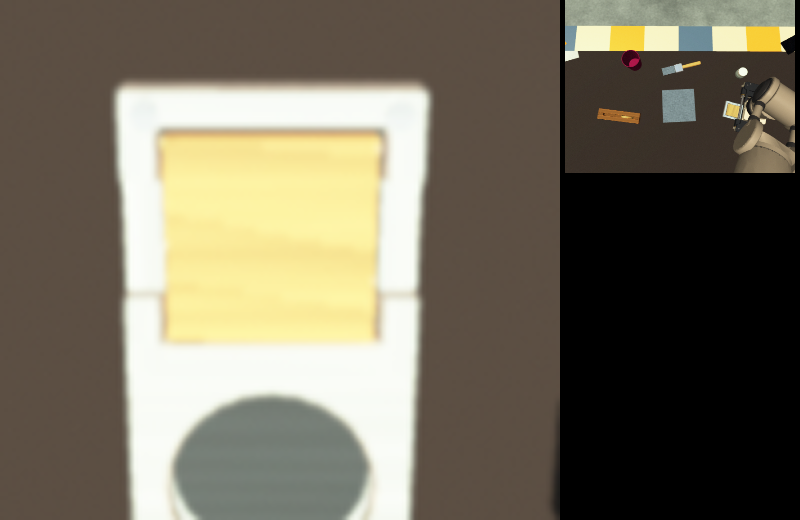

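The blank sits in the nest with even side margins: corners about (162,135), (383,135), (378,342) and (165,342). The die's outer top corners are (116,90) and (429,90). Now a numeric check.

Run:
```python
from h import *
o=sensors.get_obs();T=pose(o)
L=lambda u,v,z:(T[:3,:3].T@(world("wrist",u/4+190,v/4+125,z)-o["tool_pos"])).round(1)
for z in (19,22):
    P=np.array([L(*p,z) for p in [(162,135),(383,135),(378,342),(165,342)]]);print(z,P[:,:2].tolist(),P.mean(0))
print("outer",L(116,90,16),L(429,90,16),"gap edges",L(125,180,16),L(125,295,16))
```

```text
19 [[27.8, -25.6], [27.8, 30.7], [-28.8, 31.2], [-28.8, -26.4]] [ -0.5     2.475 117.85 ]
22 [[28.3, -25.3], [28.4, 30.4], [-27.6, 30.9], [-27.6, -26.1]] [  0.375   2.475 114.85 ]
outer [ 38.8 -37.3 121. ] [ 38.8  42.4 120.8] gap edges [ 15.3 -35.9 120.9] [-16.4 -37.1 120.9]
```

Blank centre is (-0.5, 2.5) against a nest centre of (-0.6, 2.5), so it is well centred. The near edge reads slightly wide, so I'll take a closer look to confirm it is flat.

arm_command:
  increments: [0,-50,0,20,0,0,-75,0,60,0,0,-75,0,70,0,0,-75,0,70,0,0,-75,0,70,0]

```text
time: 19.98
tool_pos: [483.5, -337.0, 69.1]
tcp_rot: [3.14, 0.001, 1.315]
contact_force: [1.2, 0.0, -0.6]
grip_width: 92.1
```

Run:
```python
from h import *
o=sensors.get_obs();print(o["tool_pos"]);np.save("pics/wT.npy",pose(o)@np.array(imaging.calibration("wrist")["hand_eye"]))
im=imaging.capture("wrist");cv2.imwrite("pics/w8.png",cv2.resize(im[60:210,175:345],None,fx=4,fy=4,interpolation=cv2.INTER_CUBIC))
```

```text
[ 483.5049846  -337.02413827   69.05630368]
```

View pics/w8.png

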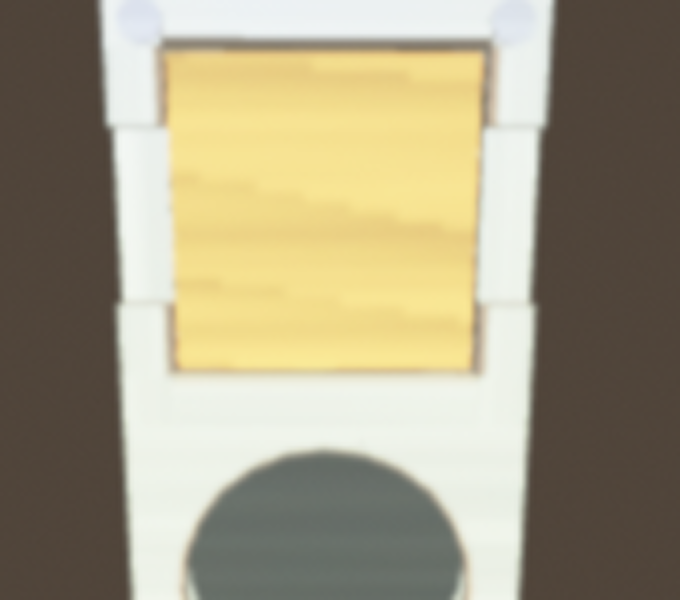

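The close view shows an even margin all round. The ratio of blank width to die width is 321/447 = 0.718 at the far edge and about 294/411 = 0.715 at the near edge, where 0.717 is expected for a blank seated flat. Handing in.

```bash
python3 -c "
from plant import ticket; print(ticket.close_job())"
```

```text
the job is handed in; nothing more can be done
None
```

I moved the square blank from the rack to the felt pad, then seated it in the square nest of the die, let go of it there, and handed the job in. The last clock reading was 19.98 s of the 69 s allowed. No verdict was reported.

- **On the pad:** the tool can only point down, so I stood the blank on edge, let go, and tipped it over with one open finger. The wrist picture showed it lying flat, with the fingers well clear.
- **In the nest:** I gripped it by two edges and lowered it in with the fingers in the wall gaps. Wrist forces stayed below about 7 N at every reading.
- **Last checks:** the blank's centre measured about 0.1 mm from the nest's centre. One earlier picture made the near edge look slightly wide. A closer one gave width ratios of 0.718 (far edge) and about 0.715 (near edge), against 0.717 expected when fully seated, so I judged it flat. I did not press on it to confirm.
- **Other items:** in the last overview picture, taken just before the final close look, the round blank, cup, jar and brush appeared where they started. I judged this by eye and did not measure it. The gripper was open and clear of everything at the end.

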